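# Sweep the belt buckles into the catch tray

### The job

Clear the three brass belt buckles off the leather bench: sweep them with the fingertips along the bench through the open end of the blue catch tray until each lies flat, wholly inside it. Slide them only, never lift or tip one up, and leave the black buckle and the jar, bottle, tape, hammer and sanding block where they are.

Things in the scene. Friction and masses are not known exactly. Their poses are not given: they have to be found in the camera images.
- tray: blue catch tray, fixed to the bench, light grey inside. Inside 140 mm deep (its x: -70 mm at the open end to +70 mm at the back wall), 220 mm wide (its y: -110 to +110). Walls 25 mm high, 4 mm thick. Open towards its -x, no lip, floor level with the bench; there the side walls flare outwards at 45 degrees in wings ending at x -93, y +-135 mm. Origin: floor centre, at bench height, z up.
- buckle_a: a brass belt buckle lying flat: a rectangular frame 44 mm (its x) by 36 mm (its y), 9 mm high, bars 6 mm wide, with a bar across the middle along y; about 60 g, slides on the bench. Origin: centre of its underside, z up.
- buckle_b: a brass belt buckle lying flat: a rectangular frame 44 mm (its x) by 36 mm (its y), 9 mm high, bars 6 mm wide, with a bar across the middle along y; about 60 g, slides on the bench. Origin: centre of its underside, z up.
- buckle_c: a brass belt buckle lying flat: a rectangular frame 44 mm (its x) by 36 mm (its y), 9 mm high, bars 6 mm wide, with a bar across the middle along y; about 60 g, slides on the bench. Origin: centre of its underside, z up.
- black_buckle: a black buckle of the same shape and size as the brass ones; it may lie between them and is to stay where it is. Origin: centre of its underside.
- paint_jar: small red edge-paint jar with black cap, 40 mm across, 65 mm high, standing loose. Origin: centre of its underside.
- glue_bottle: yellow glue bottle with red cap, 48 mm across, 110 mm high, standing loose. Origin: centre of its underside.
- tape_roll: white roll of tape lying flat, 84 mm across, 24 mm high. Origin: centre of its underside.
- mallet: wooden-handled hammer lying on the bench, 240 mm long along its x, handle towards -x. Origin: near its middle, at bench height.
- edge_block: wooden sanding block with a leather-brown top, 70 by 40 mm, 41 mm high. Origin: centre of its underside.

How it is judged (in metres and radians):
At the end, for the whole second after the job is handed in: Each brass buckle's centre is between the tray's side walls and at least 18 mm inside its open end, lying flat on the floor (underside under 5 mm, tilt under 0.15 rad) and at rest; the black buckle has moved less than 15 mm and the other loose things less than 20 mm (x of buckle_a in the frame of tray between -0.052 and 0.072 m and y of buckle_a in the frame of tray between -0.112 and 0.112 m and height (world z) of each of buckle_a, buckle_b, buckle_c below 0.005 m and angle between each of buckle_a, buckle_b, buckle_c's own z axis and vertical below 0.15 rad and linear speed of each of buckle_a, buckle_b, buckle_c below 0.02 m/s and x of buckle_b in the frame of tray between -0.052 and 0.072 m and y of buckle_b in the frame of tray between -0.112 and 0.112 m and x of buckle_c in the frame of tray between -0.052 and 0.072 m and y of buckle_c in the frame of tray between -0.112 and 0.112 m and distance of black_buckle from where it was at the start of the episode below 0.015 m and distance of each of paint_jar, glue_bottle, tape_roll, mallet, edge_block from where it was at the start of the episode below 0.02 m); the robot touches nothing.
It fails at once if a brass buckle is lifted (over 15 mm) or tipped up (over 0.6 rad) (height (world z) of any of buckle_a, buckle_b, buckle_c above 0.015 m or angle between any of buckle_a, buckle_b, buckle_c's own z axis and vertical above 0.6 rad).
It fails at once if the black buckle is moved 15 mm or more (distance of black_buckle from where it was at the start of the episode above 0.015 m).
It fails at once if another loose thing is moved 20 mm or more (distance of any of paint_jar, glue_bottle, tape_roll, mallet, edge_block from where it was at the start of the episode above 0.02 m).
It also fails if it takes over 72 s, if anything falls off the work surface, if the arm or the gripper's body presses on something with over 40 N, if the wrist force passes 120 N, or if a joint passes its speed limit or range.

### The arm

A 6-joint arm with a two-finger parallel gripper is mounted at the origin on the work surface. World frame = base frame: x ahead of the robot, y to its left, z up, the work surface at z = 0. Lengths are in mm, angles in rad, forces in N, time in s.
With the tool pointing down it reaches from about 275 to 825 mm from the base axis. Payload 5.2 kg.
Tool frame: the origin (TCP) lies at the very end of the fingers, on their centre line; the grasp point (between the pads) lies 19 mm behind it; z points along the fingers, y is the line along which they close (so a half turn about z gives the same grasp; the last joint's range is limited). The gripper opens to 93 mm and grips with 3 to 60 N. Pads are 15 mm wide; open, the fingers measure 128 mm over their backs; the gripper's body (75 mm by 188 mm) begins 65 mm behind the grasp point.
Start: joints at [0.96, 0.259, 1.535, -0, 1.348, -0.203], TCP at [218.104, 504.911, 218.653] pointing down, gripper open.
Joint ranges: [-3.14, 3.14], [-0.91, 2.08], [0.19, 2.58], [-1.22, 4.36], [0.22, 2.71], [-3.12, 3.12]. Speed limits (rad/s): [2.57, 2.57, 3.14, 3.14, 3.14, 3.14].

### API

Orientations are given as [roll, pitch, yaw] about the fixed x, y, z axes, in that order (R = Rz(yaw) Ry(pitch) Rx(roll)).
In Python, from bench import robot gives the robot as it stands. The module is installed in compiled form; this text tells all that it offers. Calls block until the motion is done:
- robot.move_ptp(position, orientation): joint-space move of the TCP to a pose.
- robot.move_linear(position, ori=None, speed=150, f_stop=None): straight line of the TCP; ori=None keeps the orientation; speed is the mean speed in mm/s. With f_stop (N) it stops when the force on the tool has changed by that much, and returns True; else False.
- robot.move_j(angles): joint-space move.
- robot.move_gripper(opening): opening from 0.0 (shut) to 1.0 (fully open); the grip force is fixed at half the most; returns when the fingers have stopped.
- robot.sleep(seconds).
- robot.inverse_kinematics(position, orientation): joint angles nearest the present ones, or None.
- robot.get_image(name): name is "scene" or "top"; returns a dict with "img" (420x560x3 uint8, blue, green, red), "fovy" (degrees; the focal length in pixels is half the picture's height over the tangent of half this angle, whatever the lens; pixels are square), "cx", "cy" (the principal point, pixels), "k1" (the pictures are not rectified: a ray, as slopes to the right and down, at radius r is drawn at 1 + k1 r^2 times it, then the intrinsics apply), "eye" and "orientation" of the camera in the world. Camera axes: x right, y down, z forward; pixel columns grow to the right and rows downward; lengths in mm; the calibration is good to about 2 mm. A picture is of the moment at which its call begins. There is no depth.
A pose or a line that the arm cannot do raises robot.MotionError and nothing moves.
- robot.hand_in(): hands the job in; it is judged then, once.
Readings, each from a call of its own:
- robot.current_t(): time.
- robot.current_qpos(): joint angles.
- robot.current_joint_vel(): joint speeds.
- robot.current_joint_efforts(): joint torques, N m.
- robot.current_tcp_pos(): TCP position.
- robot.current_eef_rot(): TCP orientation.
- robot.current_contact_force(): force on the tool from outside, world axes, zero at the start.
- robot.current_ft_torque(): the same for the moment, N m.
- robot.current_gripper_width(): opening from 0.0 (shut) to 1.0 (fully open).
- robot.current_finger_force(): force on a finger pad.
Only numpy, scipy, OpenCV 4.12 (cv2) and the standard library are available. Lean on these libraries where they do the work, as an engineer would, in place of code of your own. Each camera call takes 0.05 s, during which the arm holds its last target. There are 200 camera calls.

## Working session

There is one attempt and no reset: what is moved stays moved. The work goes in short steps, each a Python script; the robot and the scene stay as the last script left them, time stands still between calls to the robot, and variables do not carry over. Pictures are saved under pics/ and viewed, at most 10 in all, crops included, and the job is handed in when it is done.

```bash
mkdir -p pics; cat > h.py <<'E'
import numpy as np, cv2
from bench import robot
from scipy.spatial.transform import Rotation as Ro
def K(d):
    f=d["img"].shape[0]/2/np.tan(np.radians(d["fovy"])/2)
    return f
def rot(d):
    o=np.array(d["orientation"],float)
    return o if o.shape==(3,3) else Ro.from_euler('xyz',o).as_matrix()
def px2w(d,uv,z=0.):
    f=K(d); p=(np.atleast_2d(uv).astype(float)-[d["cx"],d["cy"]])/f
    s=p.copy()
    for _ in range(30): s=p/(1+d["k1"]*(s**2).sum(1,keepdims=True))
    r=np.c_[s,np.ones(len(s))]@rot(d).T; e=np.array(d["eye"],float)
    return (e+r*((z-e[2])/r[:,2])[:,None])[:,:2]
E
cat > s1.py <<'E'
from h import *
for n in("top","scene"):
    d=robot.get_image(n); cv2.imwrite(f"pics/{n}0.png",d["img"]); print(n,{k:v for k,v in d.items() if k!="img"})
print(robot.current_t(),robot.current_eef_rot())
E
python3 s1.py
```

```text
top {'fovy': 56.73396422594439, 'cx': 274.32620084876913, 'cy': 213.22116306044478, 'k1': -0.058040062804839705, 'eye': array([522.59468373, -56.97839059, 845.45231712]), 'orientation': array([-3.04036731e+00,  2.49174438e-03, -1.59254691e+00])}
scene {'fovy': 52.554096947869255, 'cx': 278.3838171860731, 'cy': 211.79521135023916, 'k1': -0.0603995760539196, 'eye': array([1041.35467848, -555.32955445,  876.18782963]), 'orientation': array([-2.46705208,  0.01815999,  0.68868472])}
0.1 [-3.14000258e+00 -3.06911403e-04  2.73376150e+00]
```

View pics/top0.png

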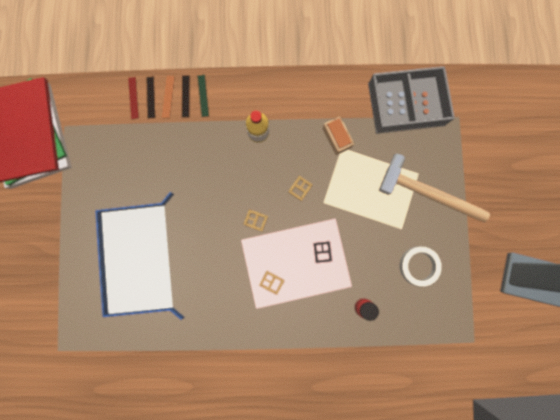

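View pics/scene0.png

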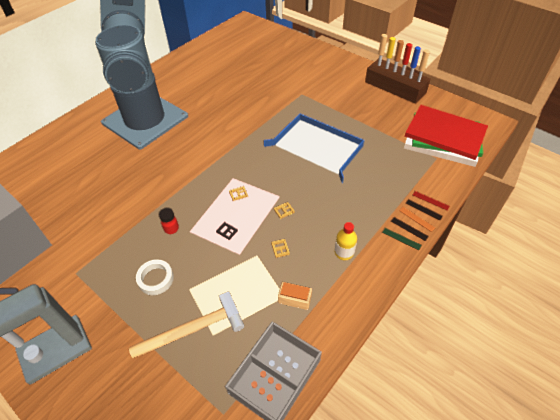

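The top view shows the tray on the left with its opening to the right. The brass buckles are at about (300,187), (255,220) and (272,283), with the black one at (322,251). The bottle is at (257,125) and the jar at (367,309). The scene view agrees.

```bash
cat >> h.py <<'E'
def brass(d,mm=True):
    h=cv2.cvtColor(d["img"],cv2.COLOR_BGR2HSV)
    m=cv2.inRange(h,(12,110,90),(30,255,255)); out=[]
    m=cv2.morphologyEx(m,cv2.MORPH_CLOSE,np.ones((7,7)))
    for c in cv2.findContours(m,cv2.RETR_EXTERNAL,cv2.CHAIN_APPROX_NONE)[0]:
        if cv2.contourArea(c)<100: continue
        w=px2w(d,c[:,0,:],7).astype(np.float32)
        r=cv2.minAreaRect(w); 
        if 25<min(r[1]) and max(r[1])<70:out.append((c[:,0].mean(0).round(),np.round(r[0],1),np.round(r[1],1),round(r[2],1)))
    return out
def floor(d):
    h=cv2.cvtColor(d["img"],cv2.COLOR_BGR2HSV)
    m=cv2.inRange(h,(0,0,170),(180,40,255)); m[:, 180:]=0; m[:195]=0
    c=max(cv2.findContours(m,cv2.RETR_EXTERNAL,cv2.CHAIN_APPROX_NONE)[0],key=cv2.contourArea)
    return cv2.minAreaRect(px2w(d,c[:,0,:],0).astype(np.float32)),c
E
python3 - <<'E'
from h import *
for n in("top","scene"):
    d=robot.get_image(n)
    for b in brass(d): print(n,*b)
    if n=="top":
        r,_=floor(d); print("floor",r,cv2.boxPoints(r).round(0).tolist())
        print("wingtips",px2w(d,[[172,196],[182,317]],25).round(0).tolist(),"blue back corners",px2w(d,[[97,211],[106,315]],25).round(0).tolist())
        print("black",px2w(d,[[322.5,252]],7),"bottle cap,base",px2w(d,[[256,117]],110),px2w(d,[[259,134]],0),"jar",px2w(d,[[369,312]],65))
        h=cv2.cvtColor(d["img"],cv2.COLOR_BGR2HSV); print(h[187,290:312].tolist())
E
```

```text
top [255. 220.] [594.2 -15.1] [42.9 34.8] 68.6
top [300. 188.] [ 662.1 -113.8] [34.6 42.9] 55.2
floor ((514.9295043945312, 245.77053833007812), (221.83900451660156, 142.53273010253906), 4.929113388061523) [[398.0, 307.0], [411.0, 165.0], [632.0, 184.0], [619.0, 326.0]]
wingtips [[648.0, 161.0], [393.0, 140.0]] blue back corners [[619.0, 324.0], [399.0, 301.0]]
black [[ 521.81443387 -158.35828629]] bottle cap,base [[787.37718473 -25.02488983]] [[787.34881277 -26.33549558]] jar [[ 401.30605275 -239.81775932]]
[[17, 98, 170], [18, 113, 191], [19, 124, 193], [18, 119, 187], [16, 107, 167], [18, 96, 159], [17, 103, 168], [18, 117, 174], [18, 123, 188], [18, 124, 196], [19, 124, 195], [18, 122, 192], [18, 110, 181], [17, 85, 171], [17, 74, 163], [15, 71, 159], [17, 83, 163], [17, 99, 182], [19, 118, 193], [17, 124, 192], [17, 116, 178], [17, 87, 161]]
scene [280. 248.] [ 662.3 -113.5] [37.7 51. ] 53.9
scene [346. 239.] [772.3  13.7] [52.5 63.3] 30.0
scene [284. 210.] [594.2 -14.6] [48.1 43.7] 68.1
scene [238. 193.] [460.4 -47.1] [43.  39.6] 61.0
```

```bash
cat >> h.py <<'E'
from scipy.interpolate import CubicHermiteSpline
def u(a): return np.array([np.cos(np.radians(a)),np.sin(np.radians(a))])
def sweep(p0,h0,p1,h1,half,speed=90,n=7,z=3.5,back=55):
    """push buckle centre p0->p1, face heading h0->h1 (deg), flat face always square to the path"""
    p0,p1=np.array(p0,float),np.array(p1,float); L=np.linalg.norm(p1-p0)
    s=CubicHermiteSpline([0,1],[p0,p1],np.array([u(h0)*L*.9,u(h1)*L*.9])); ds=s.derivative()
    poses=[]
    for t in np.linspace(0,1,n+1):
        v=ds(t); a=np.degrees(np.arctan2(v[1],v[0])); poses.append((s(t)-u(a)*(half+7.5),a))
    st=p0-u(h0)*back; o=lambda a:[np.pi,0,np.radians(a)]
    robot.move_ptp([*st,70],o(h0)); robot.move_linear([*st,z],speed=100)
    for q,a in poses: robot.move_linear([*q,z],o(a),speed=speed)
    q,a=poses[-1]; robot.move_linear([*(q-u(a)*15),z],speed=100)
    robot.move_linear([*(q-u(a)*15),70],speed=200)
    print("t",robot.current_t(),"F",np.round(robot.current_contact_force(),1))
E
python3 - <<'E'
from h import *
d=robot.get_image("top"); print("C top ray",px2w(d,[[272,283]],7))
robot.move_gripper(0.1)
sweep([594,-15],68.6,[576,268],95,21.5)
d=robot.get_image("top"); cv2.imwrite("pics/a1.png",d["img"])
for b in brass(d): print(*b)
E
```

```text
C top ray [[458.38656214 -48.530986  ]]
t 10.3417 F [-0.2 -0.1 -0.4]
[300. 188.] [ 662.1 -113.7] [34.6 42.9] 54.7
```

View pics/a1.png

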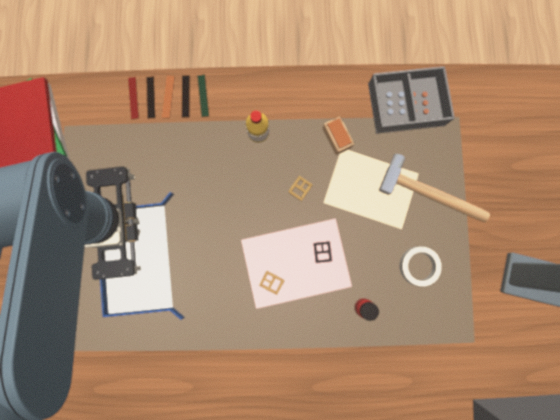

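The arm hides buckle A, which has left its spot at (255,220); nothing else has moved. I'll sweep B next.

```bash
python3 - <<'E'
from h import *
sweep([662,-114],145,[515,268],95,21.5,n=9)
robot.move_ptp([430,-100,120],[np.pi,0,np.radians(61)])
d=robot.get_image("top"); cv2.imwrite("pics/b1.png",d["img"])
for b in brass(d): print(*b)
d=robot.get_image("scene")
for b in brass(d): print('s',*b)
E
```

```text
t 19.925 F [-0.3 -0.1 -0.8]
s [346. 239.] [772.3  13.7] [52.5 63.3] 30.0
s [238. 193.] [460.2 -47.1] [42.8 39.3] 61.0
```

View pics/b1.png

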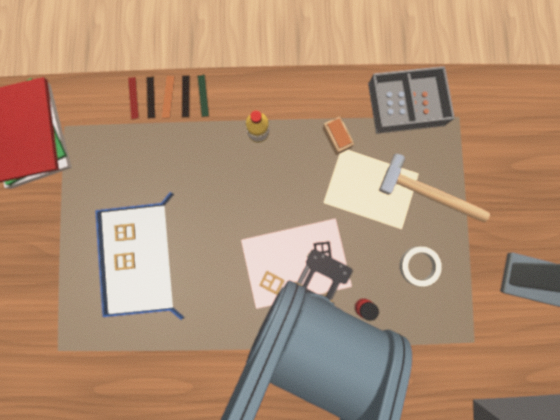

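A at (125,232) and B at (124,261) lie square and well inside the tray. C is still at (272,283), and the bottle and block have not moved. C goes next.

```bash
python3 - <<'E'
from h import *
sweep([459.5,-48],61,[453,262],95,21.5,n=8)
robot.move_ptp([430,-30,200],[np.pi,0,np.radians(61)])
d=robot.get_image("top"); cv2.imwrite("pics/c1.png",d["img"])
E
```

```text
t 28.3667 F [ 0.  -0.9  0.4]
```

View pics/c1.png

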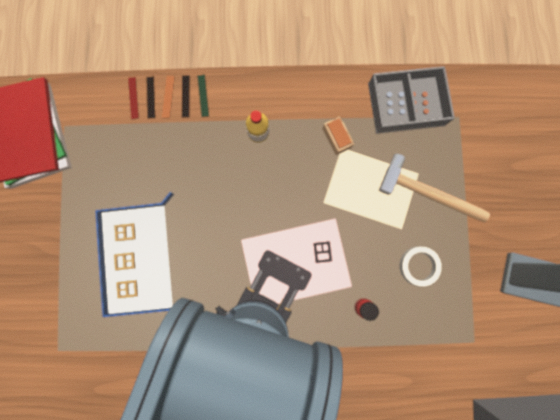

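All three brass buckles lie flat inside the tray at (125,232), (124,261) and (127,289). The black buckle at (322,252) and the other things have not moved.

```bash
python3 -c "
from h import *
print(robot.hand_in())"
```

```text
the job is handed in; nothing more can be done
None
```

I swept all three brass buckles into the tray, where the last picture shows them lying flat, with the black buckle and the other things where they were, and handed the job in at about 30 s (no verdict was returned).

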